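# Set and lock the last leg of an upturned glass drainer

### The arm

A 6-joint arm with a two-finger parallel gripper is mounted at the origin on a cart in front of the work surface, level with it; the furniture and walls round the work are solid. World frame = base frame: x ahead of the robot, y to its left, z up, the work surface at z = 0. Lengths are in m, angles in rad, forces in N, time in s.
With the tool pointing down it reaches from about 0.25 to 0.725 m from the base axis. Payload 4 kg.
Tool frame: the origin (TCP) lies at the very end of the fingers, on their centre line; the grasp point (between the pads) lies 19 mm behind it; y points along the fingers, z is the direction in which the jaws open and shut, and the axes are right-handed (so a half turn about y gives the same grasp; the last joint's range is limited). The gripper opens to 85 mm and grips with 20 to 120 N. Pads are 22 mm wide; open, the fingers measure 114 mm over their backs; the gripper's body (76 mm by 85 mm) begins 54 mm behind the grasp point. The pads swing forward as they close: fully open they stand 13 mm farther back than shut.
Start: joints at [-1.319, 0.241, 0.005, 1.335, 0, 1.571], TCP at [0.125, -0.484, 0.231] pointing down, gripper open.
Joint ranges: [-2.72, 2.72], [-1.05, 1.87], [-1.09, 1.28], [-1.99, 2.15], [-1.42, 1.44], [-3.14, 3.14]. Speed limits (rad/s): [2.79, 2.79, 3.14, 3.14, 3.14, 3.14].

### API

Orientations are given as a unit quaternion [x, y, z, w].
In Python, from workcell import bot gives the robot as it stands. The module is installed in compiled form; this text tells all that it offers.
- The arm moves only by the tool move_arm, never from a script. Its argument "increments" is a list of rows, each an object with "grip": the closure, from 0 (fully open) to 1 (shut); "linear": the shift along the tool's x, y, z scaled (see below), a list of three; "twist": the turn about the tool's y scaled (see below). A call has exactly 5 rows; each row shifts and turns the pose as measured when the row begins, along the tool's axes as they then stand; what a row does not reach is not made up. The controller multiplies each number of a shift by 0.2 m and each number of a turn by 2 rad. A row lasts 1/10 s, in which the tool goes at most 50 mm and 8.59 degrees, less where a joint would pass 70% of its speed; a pose out of reach is approached as far as the arm can. A call with a number of a shift or a turn outside -1 to 1 is refused whole. A call with a gripper value outside its range is refused whole. The fingers move at their own pace and stop on an object; the grip force is fixed at half the most. Time passes only in rows, so rows that do not move let the fingers close, or fill a call up. It gives the time, the measured TCP pose, the force and the opening at its end, in the units of the state.
- bot.get_obs(): the state, without advancing time (a new reading comes with each control period).
- bot.camera(name): name is "scene" or "side" or "wrist"; returns (picture, depth): 400x640x3 uint8, blue, green, red; 400x640 float32, m along the optical axis (not along the pixel's ray), 0 where there is no reading.
- bot.camera_params(name): a dict with "camera_matrix" (3x3 intrinsics, pixels), "rvec" (rotation vector, rad) and "tvec" (3), from world to camera coordinates, as OpenCV has them; the wrist camera has in their place "T_tool_cam" (4x4, takes a point from camera to tool coordinates, whose origin is the TCP and whose axes are the tool frame's). Camera axes: x right, y down, z forward; pixel columns grow to the right and rows downward; lengths in m; the calibration is good to about 2 mm. A picture is of the moment at which its call begins: read the wrist's pose just before it. camera_params takes no time and is no camera call.
- bot.job_done(): hands the job in, once; it reports no verdict.
The state is a dict: "clock": time; "joint_pos": joint angles; "joint_vel": joint speeds; "tau": joint torques, N m; "eef_pos": TCP position; "tool_rot": TCP orientation; "ft_force": force on the tool from outside, world axes, zero at the start; "ft_torque": the same for the moment, N m; "grip_width": finger opening in m.
Only numpy, scipy, OpenCV 4.12 (cv2) and the standard library are available. Lean on these libraries where they do the work, as an engineer would, in place of code of your own. Each camera call takes 0.05 s, during which the arm holds its last target. There are 200 camera calls.

### The job

The low glass drainer lies upside down on the worktop with its four legs up; three legs are already set and locked. On the fourth, whose spring has pushed it out too far, take hold of the leg, push it in until the groove around it (its length mark) sits at the top of its collar like on the other three, and, without letting go of it or letting it slip from the mark, sweep its cam lever fully closed with the side of your fingers. Finish still gripping the leg, and leave the glasses and the mug beside the drainer undisturbed.

Things in the scene. Friction and masses are not known exactly. Their poses are not given: they have to be found in the camera images.
- drainer: Low glass drainer of bare sheet metal, upside down, fixed: a tray 210 x 330 mm (x by y), 30 mm high, with drain slots. Origin: centre of its underside, on the worktop; z up. Four leg units stand on its upturned face (z = 30 mm) at x = +-50, y = +-100 mm; the unit to be set is at any of these but the far left one (+50, +100). All units have the drainer's yaw.
- socket: Light-metal collar (32 mm diameter, flange 50 mm) of the leg unit to be set, fixed to the drainer. Origin: centre of its underside, on the drainer's upturned face; z up along the leg's axis; x, y parallel to the drainer's. On top of it turns a grey cam ring, 34 mm diameter.
- ring_top (a point): Centre of the flat top face of the cam ring, on the leg's axis, 46 mm above the socket's origin. The leg comes out of the ring here.
- leg: Leg to be set: upright steel tube, 20 mm diameter, with a rubber foot at its upper end (21.6 mm diameter, 14 mm high). Origin on the axis at the lower edge of the length mark, a dark groove 3 mm wide round the tube; at its mark this origin is level with ring_top, the whole groove just showing. The leg slides along z and turns freely about z, so it turns with a hand that grips it.
- foot_end (a point): Centre of the end face of that leg's rubber foot, 48 mm above the leg's origin.
- leg_slide (a joint): How far the leg stands out beyond its mark, m: 0 at the mark, + too far out (up), - too far in. Starts at 0.026 to 0.036; stops at 0.036 and -0.012. A spring pushes it out, with about 7 N at the mark; pushing it in takes up to about 9 N. Let go with the lever open, it springs out again.
- cam_lever (a joint): Angle of the unit's lever and cam ring about the leg's axis, rad: 0 open, 1.047 closed at its stop; grows clockwise seen from above. Starts at 0 to 0.2. Open at 0 the lever points 150 degrees from the socket's x axis (towards its y); closed 90 degrees (+y), as on the other legs. Stays where it is left. Closing takes up to about 0.2 N m, most in the last third, where it clamps the leg.
- lever_end (a point): Top of the lever's outer end, 49 mm from the leg's axis, 14 mm above ring_top. The black lever on the grey ring is a straight radial bar, 8 mm thick, from 13 to 49 mm from the axis, with a round end of 13 mm diameter; its top is 14 mm above the ring's top face. Fingers that grip the leg with their tips 3 to 9 mm above that face push it round when the hand turns about the leg's axis.
- set_leg_1: One of the three leg units already set and locked, rigid: same shapes, groove at the ring, lever closed; foot end 94 mm above its origin (centre of its underside).
- set_leg_2: Another such set leg unit.
- set_leg_3: Another such set leg unit.
- glass_left: Clear tumbler, 62 mm diameter, 98 mm high, standing loose left of the drainer. Origin: centre of its underside.
- mug_left: Printed ceramic mug, 73 x 106 x 92 mm, standing loose left of the drainer. Origin: in its underside.
- glass_right: Clear tumbler, 62 mm diameter, 98 mm high, standing loose right of the drainer. Origin: centre of its underside.

How it is judged:
On the way, in this order (a step that is already met when the one before it is completed fails the run):
1. the leg is held in the fingers at its length mark, its lever still open (value of joint leg_slide between -0.004 and 0.004 m and contact force between the fingers and leg above 1 N and value of joint cam_lever below 0.4 rad), for 0.2 s.
2. the lever is closed while the leg is held at its mark (value of joint leg_slide between -0.004 and 0.004 m and contact force between the fingers and leg above 1 N and value of joint cam_lever above 0.95 rad), for 0.2 s.
At the end, for the whole second after the job is handed in: The leg stands within 4 mm of its length mark and at rest, the cam lever is closed to within 0.1 rad of its stop, and the fingers still grip the leg with more than 1 N (all of step 2 and velocity of joint leg_slide between -0.01 and 0.01 m/s); the arm keeps its last pose, push and grip.
It fails at once if the lever was swung past halfway while the leg was more than 6 mm off its mark or not held in the fingers (value of joint cam_lever above 0.6 rad and (value of joint leg_slide above 0.006 m or value of joint leg_slide below -0.006 m or contact force between the fingers and leg below 0.1 N)).
It fails at once if a glass or the mug was shifted by more than 20 mm or tipped (distance of any of glass_left, mug_left, glass_right from where it was at the start of the episode above 0.02 m or angle between any of glass_left, mug_left, glass_right's own z axis and vertical above 0.3 rad).
It also fails if it takes over 40 s, if anything falls off the work surface, if the arm or the gripper's body presses on something with over 40 N, if the wrist force passes 120 N, or if a joint passes its speed limit or range.

## Working session

There is one attempt and no reset: what is moved stays moved. The work goes in short steps, Python scripts to look and compute and a tool call to move; the robot and the scene stay as the last step left them, time stands still between calls to the robot, and variables do not carry over. Pictures are saved under pics/ and viewed, about 8 in all and at most 12, crops included, and the job is handed in when it is done.

Besides the shell and the picture viewer there is one more tool, called after "Call:" as name(argument=value, ...) on one line, values as JSON. move_arm: Moves the arm, as the interface text tells. Its arguments: {"type":"object","properties":{"increments":{"type":"array"}},"required":["increments"]}

```bash
mkdir -p pics; cat > h.py <<'E'
import numpy as np, cv2
from scipy.spatial.transform import Rotation as R
from workcell import bot
def cam(name):
    o=bot.get_obs(); p=bot.camera_params(name); im,d=bot.camera(name); K=np.array(p["camera_matrix"])
    if "rvec" in p:
        T=np.eye(4);T[:3,:3]=cv2.Rodrigues(np.array(p["rvec"],float))[0];T[:3,3]=np.ravel(p["tvec"]);T=np.linalg.inv(T)
    else:
        T0=np.eye(4);T0[:3,:3]=R.from_quat(o["tool_rot"]).as_matrix();T0[:3,3]=o["eef_pos"];T=T0@np.array(p["T_tool_cam"])
    v,u=np.mgrid[:400,:640]
    P=np.stack([(u-K[0,2])/K[0,0]*d,(v-K[1,2])/K[1,1]*d,d],-1)@T[:3,:3].T+T[:3,3]
    P[d==0]=np.nan
    return im,d,P,K,T
E
python3 - <<'E'
from h import *
o=bot.get_obs();print(o);print(R.from_quat(o["tool_rot"]).as_matrix().round(3))
A=[]
for n in("scene","side"):
    im,d,P,K,T=cam(n);np.savez(n,im=im,P=P,K=K,T=T);print(n,T.round(3).tolist(),K.tolist());cv2.imwrite(f"pics/{n}.png",im)
E
```

```text
{'clock': 0.0, 'joint_pos': array([-1.31897120e+00,  2.41407647e-01,  3.72544009e-03,  1.33518990e+00,
        1.72160680e-05,  1.57080800e+00]), 'joint_vel': array([-1.64605167e-04, -5.81575264e-04,  8.42670421e-05,  1.78361405e-04,
        3.17751458e-04, -2.58233251e-04]), 'tau': array([ 1.09901550e-03, -3.72320402e+01,  2.52407420e+01,  1.70290272e-02,
       -5.29603403e-05, -3.20440549e-06]), 'eef_pos': array([ 0.12443462, -0.48362043,  0.23041608]), 'tool_rot': array([-0.08888054,  0.70223795, -0.70078025,  0.08870828]), 'ft_force': array([-0.04125663,  0.22698028, -0.06581269]), 'ft_torque': array([ 0.02838207, -0.02824783, -0.02115359]), 'grip_width': 0.0856524135515117}
[[-0.968 -0.001  0.249]
 [-0.249  0.002 -0.968]
 [-0.    -1.    -0.002]]
scene [[0.74, -0.295, 0.604, 0.008], [-0.672, -0.3, 0.677, -0.791], [-0.019, -0.907, -0.42, 0.464], [0.0, 0.0, 0.0, 1.0]] [[369.3010703655494, 0.0, 321.1468795464226], [0.0, 369.3010703655494, 205.09547852372634], [0.0, 0.0, 1.0]]
side [[0.992, -0.048, 0.118, 0.378], [-0.127, -0.487, 0.864, -0.945], [0.016, -0.872, -0.489, 0.54], [0.0, 0.0, 0.0, 1.0]] [[368.4345329618611, 0.0, 317.3077661992575], [0.0, 368.4345329618611, 204.42166058240196], [0.0, 0.0, 1.0]]
```

View pics/scene.png

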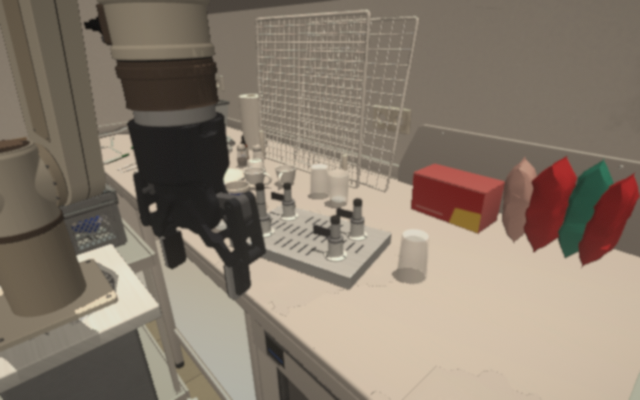

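View pics/side.png

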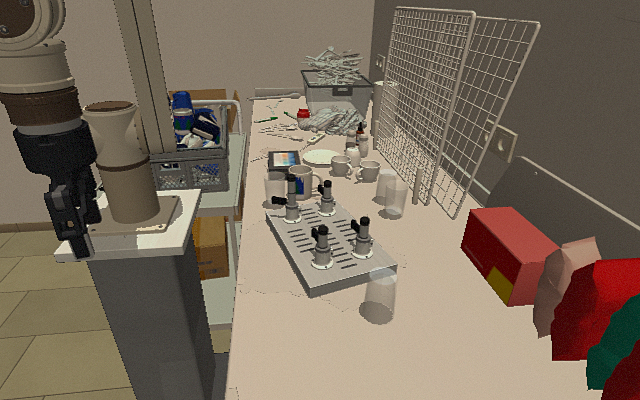

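The side picture shows the four legs at about (292,195), (327,195), (322,245) and (363,237), with glasses at (275,188) and (380,295) and the mug at (300,182). The near-left leg, with its foot at (292,180), looks tallest. Next I'll measure the clusters.

```bash
python3 - <<'E'
from h import *
for n in("side","scene"):
    z=np.load(n+".npz");P=z["P"];im=z["im"]
    m=(P[...,2]>.06)&(P[...,2]<.25)&(P[...,0]>.2)&(P[...,0]<.8)&(abs(P[...,1])<.45)
    k,l,s,c=cv2.connectedComponentsWithStats(m.astype(np.uint8))
    for i in range(1,k):
        if s[i,4]<25: continue
        q=P[l==i]; t=q[q[:,2]>q[:,2].max()-.012]
        print(n,c[i].round(),s[i,4],"top",q[:,2].max().round(4),"xy",np.median(t,0).round(3),"ext",q.min(0).round(3),q.max(0).round(3))
    m=(abs(P[...,2]-.03)<.006)&(P[...,0]>.2)&(P[...,0]<.8)&(abs(P[...,1])<.3)
    k,l,s,c=cv2.connectedComponentsWithStats(m.astype(np.uint8));i=1+s[1:,4].argmax()
    print(n,"tray",cv2.minAreaRect(P[l==i][:,:2].astype(np.float32)),np.median(P[l==i][:,2]))
im=np.load("side.npz")["im"];cv2.imwrite("pics/c.png",cv2.resize(im[160:310,250:410],None,fx=4.8,fy=4,interpolation=2)[:600])
E
```

```text
side [351. 134.] 62 top 0.0874 xy [0.695 0.432 0.081] ext [0.681 0.42  0.061] [0.714 0.446 0.087]
side [363. 138.] 66 top 0.0871 xy [0.734 0.381 0.082] ext [0.718 0.371 0.06 ] [0.749 0.394 0.087]
side [223. 145.] 81 top 0.0774 xy [0.208 0.347 0.074] ext [0.2   0.309 0.06 ] [0.219 0.444 0.077]
side [295. 186.] 844 top 0.1571 xy [ 0.425 -0.118  0.154] ext [ 0.375 -0.13   0.06 ] [0.527 0.109 0.157]
side [417. 177.] 68 top 0.12 xy [ 0.796 -0.015  0.116] ext [ 0.792 -0.023  0.06 ] [ 0.8   -0.005  0.12 ]
side [393. 185.] 672 top 0.0981 xy [ 0.716 -0.04   0.094] ext [ 0.687 -0.104  0.06 ] [0.748 0.039 0.098]
side [274. 181.] 384 top 0.0981 xy [0.384 0.012 0.092] ext [ 0.355 -0.013  0.06 ] [0.413 0.053 0.098]
side [326. 193.] 276 top 0.1245 xy [ 0.52  -0.091  0.121] ext [ 0.503 -0.103  0.06 ] [ 0.544 -0.038  0.124]
side [362. 231.] 411 top 0.1235 xy [ 0.574 -0.283  0.12 ] ext [ 0.556 -0.298  0.06 ] [ 0.597 -0.228  0.124]
side [321. 241.] 438 top 0.1249 xy [ 0.477 -0.31   0.122] ext [ 0.459 -0.321  0.06 ] [ 0.501 -0.253  0.125]
side [380. 276.] 413 top 0.0981 xy [ 0.571 -0.434  0.096] ext [ 0
[... 454 characters left out ...]
4  0.06 ] [0.8   0.037 0.119]
scene [251. 196.] 680 top 0.1577 xy [ 0.424 -0.118  0.154] ext [ 0.414 -0.131  0.061] [0.521 0.109 0.158]
scene [285. 196.] 347 top 0.1237 xy [ 0.519 -0.091  0.12 ] ext [ 0.503 -0.104  0.06 ] [ 0.546 -0.032  0.124]
scene [111. 191.] 93 top 0.0784 xy [0.211 0.33  0.074] ext [0.2   0.311 0.06 ] [0.221 0.394 0.078]
scene [341. 224.] 954 top 0.124 xy [ 0.486 -0.301  0.12 ] ext [ 0.461 -0.322  0.06 ] [ 0.591 -0.225  0.124]
scene [410. 241.] 431 top 0.099 xy [ 0.569 -0.434  0.096] ext [ 0.545 -0.45   0.06 ] [ 0.601 -0.411  0.099]
scene tray ((0.49003612995147705, -0.15585704147815704), (0.29827064275741577, 0.16691887378692627), 46.51054382324219) 0.029074815375280727
```

View pics/c.png

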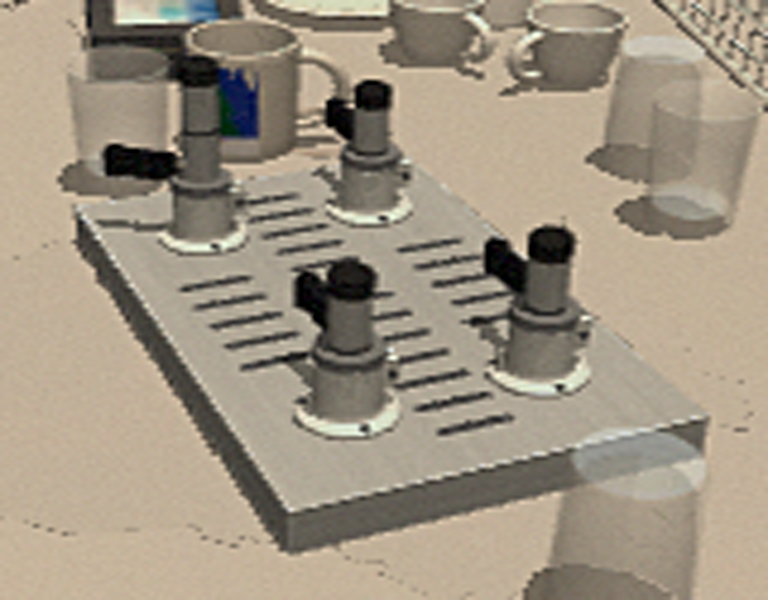

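The unit to set is the near-left one, at about (0.424, -0.115). Its foot top is at 0.157, so the slide is about +0.033. The drainer's yaw is about 15°, so the open lever points at about 165° in the world frame and closed at 105°. I'll move above it with a safe margin first.

Call:
move_arm(increments=[{"grip":0,"linear":[-0.16,-0.02,-0.118],"twist":0},{"grip":0,"linear":[-0.16,-0.02,-0.118],"twist":0},{"grip":0,"linear":[-0.16,-0.02,-0.118],"twist":0},{"grip":0,"linear":[-0.16,0,-0.118],"twist":0},{"grip":0,"linear":[-0.16,0,-0.118],"twist":0}])

```text
clock: 0.6
eef_pos: [0.2508, -0.3276, 0.2399]
tool_rot: [-0.086, 0.704, -0.7, 0.084]
ft_force: [1.7, -0.0, -0.9]
grip_width: 0.0856
```

Call:
move_arm(increments=[{"grip":0,"linear":[-0.16,0,-0.118],"twist":0},{"grip":0,"linear":[-0.16,0,-0.118],"twist":0},{"grip":0,"linear":[-0.16,0,-0.118],"twist":0},{"grip":0,"linear":[-0.16,0,-0.118],"twist":0},{"grip":0,"linear":[-0.1,0,-0.08],"twist":0}])

```text
clock: 1.1
eef_pos: [0.3715, -0.1768, 0.2392]
tool_rot: [-0.086, 0.705, -0.699, 0.084]
ft_force: [-0.1, 0.7, 0.3]
grip_width: 0.0852
```

Call:
move_arm(increments=[{"grip":0,"linear":[0,0,0],"twist":-0.07},{"grip":0,"linear":[0,0,0],"twist":-0.07},{"grip":0,"linear":[0,0,0],"twist":-0.07},{"grip":0,"linear":[0,0,0],"twist":-0.07},{"grip":0,"linear":[0,0,0],"twist":-0.07}])

```text
clock: 1.6
eef_pos: [0.3726, -0.1717, 0.237]
tool_rot: [-0.333, 0.629, -0.62, 0.331]
ft_force: [-1.0, -0.3, -0.2]
grip_width: 0.0852
```

Call:
move_arm(increments=[{"grip":0,"linear":[0,0,0],"twist":-0.07},{"grip":0,"linear":[0,0,0],"twist":-0.07},{"grip":0,"linear":[0,0,0],"twist":-0.07},{"grip":0,"linear":[0,0,0],"twist":-0.07},{"grip":0,"linear":[0,0,0],"twist":-0.07}])

```text
clock: 2.1
eef_pos: [0.3709, -0.1707, 0.2348]
tool_rot: [-0.533, 0.471, -0.458, 0.534]
ft_force: [-0.0, -0.2, 0.4]
grip_width: 0.0853
```

```bash
python3 - <<'E'
from h import *
im,d,P,K,T=cam("wrist");o=bot.get_obs();M=R.from_quat(o["tool_rot"]).as_matrix()
print(M.round(3),o["eef_pos"],o["joint_pos"].round(2),"zyaw",np.degrees(np.arctan2(M[1,2],M[0,2])))
cv2.imwrite("pics/w1.png",im)
def fit(q): # circle
    A=np.c_[2*q[:,:2],np.ones(len(q))];s=np.linalg.lstsq(A,(q[:,:2]**2).sum(1),rcond=None)[0];return s[:2].round(4),np.sqrt(s[2]+s[0]**2+s[1]**2).round(4)
c0=np.array([.424,-.116])
for n,P in(("wrist",P),("side",np.load("side.npz")["P"]),("scene",np.load("scene.npz")["P"])):
    m=np.linalg.norm(P[...,:2]-c0,axis=-1)<.025
    q=P[m&(P[...,2]>.12)&(P[...,2]<.2)]
    if len(q)<8: print(n,len(q));continue
    zt=np.percentile(q[:,2],95);t=q[q[:,2]>zt-.003]
    w=q[(q[:,2]<zt-.004)]
    print(n,len(q),"ztop",zt.round(4),"topmean",t.mean(0).round(4),"ctr",((t.max(0)+t.min(0))/2).round(4), "wall",len(w),fit(w) if len(w)>5 else "")
    for c in([.424,-.114],):
        l=P[(P[...,2]>.082)&(P[...,2]<.096)&(np.linalg.norm(P[...,:2]-c,axis=-1)<.056)&(np.linalg.norm(P[...,:2]-c,axis=-1)>.025)]
        if len(l): v=l[:,:2].mean(0)-c;print(" lever",len(l),np.degrees(np.arctan2(v[1],v[0]))%360,l.mean(0).round(4))
E
```

```text
[[ 0.141 -0.014  0.99 ]
 [-0.99   0.013  0.142]
 [-0.014 -1.    -0.012]] [ 0.37079698 -0.17065023  0.23473039] [-0.44  0.07 -0.19  1.33  0.01  0.99] zyaw 8.143929415171009
wrist 1270 ztop 0.1579 topmean [ 0.426  -0.1102  0.1568] ctr [ 0.4263 -0.1103  0.1572] wall 323 (array([ 0.4264, -0.1104]), np.float64(0.0101))
 lever 479 152.39868473135678 [ 0.388  -0.0952  0.089 ]
side 129 ztop 0.1564 topmean [ 0.4253 -0.1144  0.1556] ctr [ 0.4252 -0.1136  0.1553] wall 97 (array([ 0.425 , -0.1126]), np.float64(0.0092))
 lever 40 157.80128918575554 [ 0.3878 -0.0992  0.0865]
scene 150 ztop 0.1569 topmean [ 0.4262 -0.1145  0.156 ] ctr [ 0.4273 -0.1119  0.1558] wall 116 (array([ 0.4265, -0.1132]), np.float64(0.0085))
```

View pics/w1.png

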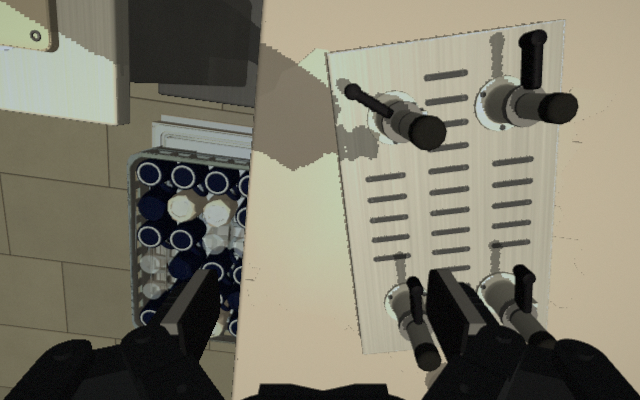

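The wrist picture shows the target leg's foot at (425,130), with its lever pointing up-left to (352,92). The fit puts the axis at (0.426, -0.1105), the lever at about 159° (cam about 0.1 rad) and the slide at about 33 mm. Next I align over it.

Call:
move_arm(increments=[{"grip":0,"linear":[-0.129,0,0.158],"twist":0},{"grip":0,"linear":[-0.129,0,0.158],"twist":0},{"grip":0,"linear":[0,0,0],"twist":-0.065},{"grip":0,"linear":[0,0,0],"twist":-0.065},{"grip":0,"linear":[0,0,0],"twist":-0.06}])

```text
clock: 2.65
eef_pos: [0.4273, -0.1087, 0.2329]
tool_rot: [-0.611, 0.362, -0.347, 0.613]
ft_force: [-0.3, 0.0, 0.3]
grip_width: 0.0852
```

```bash
cat > s.py <<'E'
from h import *
o=bot.get_obs();M=R.from_quat(o["tool_rot"]).as_matrix();e=o["eef_pos"]
print("zyaw",np.degrees(np.arctan2(M[1,2],M[0,2])).round(1),"eef",e.round(4),"tilt",M[:,1].round(3),"ft",o["ft_force"].round(1),o["ft_torque"].round(2),"w",o["grip_width"],"q",o["joint_pos"].round(2))
g=np.array([.426,-.1108,.1155]);D=g-e;print("units to grasp pose",(M.T@D/.2).round(3))
E
python3 s.py
```

```text
zyaw 29.8 eef [ 0.4273 -0.1087  0.2329] tilt [-0.017  0.013 -1.   ] ft [-0.3  0.   0.3] [-0.03 -0.03  0.02] w 0.08519035545972026 q [-0.26  0.14 -0.12  1.33  0.01  0.8 ]
units to grasp pose [ 0.018  0.587 -0.006]
```

Call:
move_arm(increments=[{"grip":0,"linear":[0.005,0.14,-0.002],"twist":0},{"grip":0,"linear":[0.005,0.14,-0.002],"twist":0},{"grip":0,"linear":[0.004,0.13,-0.002],"twist":0},{"grip":0,"linear":[0.004,0.11,0],"twist":0},{"grip":0,"linear":[0,0.05,0],"twist":0}])

```text
clock: 3.15
eef_pos: [0.4276, -0.1108, 0.1162]
tool_rot: [-0.609, 0.364, -0.351, 0.611]
ft_force: [0.6, -0.3, 0.3]
grip_width: 0.0851
```

```bash
python3 s.py; python3 - <<'E'
from h import *
im,d,P,K,T=cam("wrist");im2,*_=cam("side")
cv2.imwrite("pics/w2.png",np.vstack([im[100:],cv2.resize(im2[150:280,220:420],(462,300))[:, :].copy() if 0 else cv2.resize(im2[145:265,200:456],(640,300))]))
E
```

```text
zyaw 29.3 eef [ 0.4276 -0.1108  0.1162] tilt [-0.013  0.012 -1.   ] ft [ 0.6 -0.3  0.3] [-0.02  0.04  0.05] w 0.08514045975998404 q [-0.26  0.23 -0.33  1.03  0.01  0.8 ]
units to grasp pose [-0.004  0.003 -0.007]
```

View pics/w2.png

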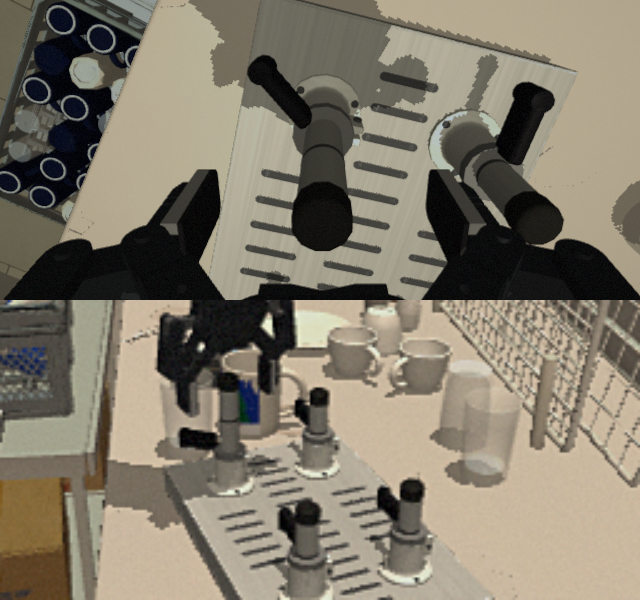

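The leg is centred between the open fingers: its foot is at (322,215) in the top crop and the fingers at (200,215) and (450,215). No contact yet, so I close on it.

Call:
move_arm(increments=[{"grip":1,"linear":[-0.004,0,-0.007],"twist":0},{"grip":1,"linear":[0,0,0],"twist":0},{"grip":1,"linear":[0,0,0],"twist":0},{"grip":1,"linear":[0,0,0],"twist":0},{"grip":1,"linear":[0,0,0],"twist":0}])

```text
clock: 3.75
eef_pos: [0.4282, -0.1118, 0.1207]
tool_rot: [-0.608, 0.362, -0.354, 0.611]
ft_force: [-2.6, -1.7, -1.5]
grip_width: 0.0198
```

Call:
move_arm(increments=[{"grip":1,"linear":[0,0,0],"twist":0},{"grip":1,"linear":[0,0,0],"twist":0},{"grip":1,"linear":[0,0,0],"twist":0},{"grip":1,"linear":[0,0,0],"twist":0},{"grip":1,"linear":[0,0,0],"twist":0}])

```text
clock: 4.25
eef_pos: [0.4282, -0.1119, 0.1209]
tool_rot: [-0.608, 0.362, -0.354, 0.611]
ft_force: [-0.3, 0.1, -0.2]
grip_width: 0.0198
```

```bash
python3 s.py
```

```text
zyaw 29.2 eef [ 0.4282 -0.1119  0.1209] tilt [-0.008  0.01  -1.   ] ft [-0.3  0.1 -0.2] [-0.06  0.02  0.02] w 0.019840953958984095 q [-0.26  0.22 -0.33  1.03  0.01  0.8 ]
units to grasp pose [-0.01   0.027 -0.007]
```

The width of 19.8 mm means it has gripped the tube, but the hand rose 4.5 mm while closing. I'll check where the leg is relative to the hand.

```bash
cat > m.py <<'E'
from h import *
import sys
o=bot.get_obs();c0=np.array([.4265,-.111])
for n in("wrist","side","scene"):
    im,d,P,K,T=cam(n)
    if n=="wrist": w=im;np.savez("w",im=im,P=P)
    m=np.linalg.norm(P[...,:2]-c0,axis=-1)<.009
    dark=im.max(2)<90
    q=P[m&(P[...,2]>.11)&(P[...,2]<.165)]
    print(n,len(q),"ztop",np.percentile(q[:,2],[90,97,100]).round(4) if len(q) else "")
    # column profile along leg: z vs brightness of points on tube surface
    r=np.linalg.norm(P[...,:2]-c0,axis=-1);s=(r<.0125)&(P[...,2]>.068)&(P[...,2]<.16)
    for zb in np.arange(.068,.16,.002):
        b=s&(abs(P[...,2]-zb)<.001)
        if n=="wrist" and b.sum()>3: print("%.3f:%d/%d"%(zb,im[b].mean(),b.sum()),end=" ")
    print()
    l=(P[...,2]>.083)&(P[...,2]<.096)&(r<.058)&(r>.028)&(im.max(2)<70)&(P[...,0]<.42)
    if l.sum()>5: v=np.median(P[l][:,:2],0)-c0;print(" lever",l.sum(),(np.degrees(np.arctan2(v[1],v[0]))%360).round(1),P[l][:,2].max().round(4))
cv2.imwrite("pics/"+sys.argv[1],w)
E
python3 m.py w3.png
```

```text
wrist 1772 ztop [0.1577 0.158  0.1586]
0.074:66/45 0.076:65/250 0.078:56/43 0.080:55/41 0.082:55/43 0.084:55/40 0.086:55/46 0.088:55/43 0.090:55/53 0.092:55/49 0.094:55/52 0.096:55/52 0.098:55/52 0.100:55/57 0.102:55/61 0.104:55/56 0.106:54/67 0.108:53/48 0.110:33/68 0.112:42/86 0.114:53/66 0.116:56/84 0.118:55/77 0.120:55/75 0.122:54/109 0.124:54/83 0.126:54/92 0.128:47/114 0.130:51/109 0.132:54/91 0.134:49/124 0.136:49/125 0.138:54/117 0.140:48/124 0.142:46/93 0.144:22/74 0.146:9/148 0.148:8/146 0.150:8/172 0.152:8/162 0.154:10/247 0.156:16/1423 0.158:17/1224 
 lever 1062 157.2 0.0911
side 44 ztop [0.1561 0.1567 0.1568]

 lever 32 163.1 0.0898
scene 7 ztop [0.1153 0.116  0.1163]

 lever 43 162.9 0.0906
```

View pics/w3.png

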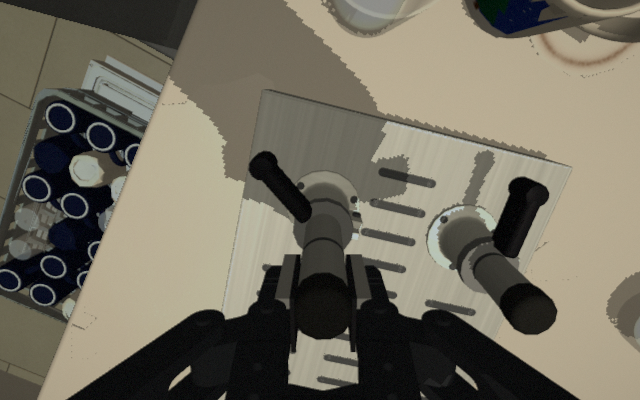

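The leg hasn't moved: its groove is at z 0.110–0.112 and its foot top at 0.157. The finger tips sit beside the tube at about (290,258). The grip is about 5 mm too high for the lever sweep, so I'll open a little, go down and re-grip.

Call:
move_arm(increments=[{"grip":0.5,"linear":[0,0,0],"twist":0},{"grip":0.5,"linear":[0,0,0],"twist":0},{"grip":0.5,"linear":[-0.008,0.03,-0.005],"twist":0},{"grip":0.5,"linear":[0,0,0],"twist":0},{"grip":0.5,"linear":[0,0,0],"twist":0}])

```text
clock: 4.9
eef_pos: [0.4274, -0.1106, 0.1147]
tool_rot: [-0.608, 0.361, -0.354, 0.612]
ft_force: [-0.2, 0.1, 0.7]
grip_width: 0.0424
```

```bash
python3 s.py; python3 - <<'E'
from h import *
P=np.load("w.npz")["P"];im=np.load("w.npz")["im"]
# finger tip depth in picture w3 (TCP was z=.1209)
for (u,v) in((283,262),(290,262),(288,275),(355,262),(362,262),(358,275)): print(u,v,P[v,u].round(4))
E
```

```text
zyaw 29.2 eef [ 0.4274 -0.1106  0.1147] tilt [-0.005  0.01  -1.   ] ft [-0.2  0.1  0.7] [-0.02 -0.02  0.03] w 0.042430712346340924 q [-0.26  0.22 -0.34  1.02  0.01  0.8 ]
units to grasp pose [-0.002 -0.004 -0.006]
283 262 [ 0.4085 -0.1106  0.1325]
290 262 [ 0.4112 -0.1097  0.1314]
288 275 [ 0.4114 -0.1097  0.1421]
355 262 [ 0.4339 -0.0963  0.1327]
362 262 [ 0.4365 -0.0951  0.132 ]
358 275 [ 0.4341 -0.0962  0.1431]
```

Call:
move_arm(increments=[{"grip":1,"linear":[-0.002,0.008,-0.006],"twist":0},{"grip":1,"linear":[0,0.004,0],"twist":0},{"grip":1,"linear":[0,0.004,0],"twist":0},{"grip":1,"linear":[0,0,0],"twist":0},{"grip":1,"linear":[0,0,0],"twist":0}])

```text
clock: 5.4
eef_pos: [0.4271, -0.1102, 0.112]
tool_rot: [-0.607, 0.361, -0.355, 0.613]
ft_force: [1.6, 0.9, 0.7]
grip_width: 0.0193
```

```bash
python3 s.py
```

```text
zyaw 29.2 eef [ 0.4271 -0.1102  0.112 ] tilt [-0.003  0.011 -1.   ] ft [1.6 0.9 0.7] [ 0.12 -0.03 -0.06] w 0.019296103902908996 q [-0.26  0.22 -0.35  1.01  0.01  0.8 ]
units to grasp pose [-0.    -0.018 -0.006]
```

The grip is now slightly low, 2.5 mm above the mark's lower edge. One small re-grip 3.5 mm higher.

Call:
move_arm(increments=[{"grip":0.6,"linear":[0,0,0],"twist":0},{"grip":0.6,"linear":[0,0,0],"twist":0},{"grip":0.6,"linear":[0,-0.018,-0.003],"twist":0},{"grip":0.6,"linear":[0,0,0],"twist":0},{"grip":1,"linear":[0,0,0],"twist":0}])

```text
clock: 5.9
eef_pos: [0.4266, -0.1107, 0.1156]
tool_rot: [-0.607, 0.361, -0.355, 0.613]
ft_force: [11.6, 8.0, -0.8]
grip_width: 0.0208
```

Call:
move_arm(increments=[{"grip":1,"linear":[0,0,0],"twist":0},{"grip":1,"linear":[0,0,0],"twist":0},{"grip":1,"linear":[0,0,0],"twist":0},{"grip":1,"linear":[0,0,0],"twist":0},{"grip":1,"linear":[0,0,0],"twist":0}])

```text
clock: 6.4
eef_pos: [0.4271, -0.1103, 0.1158]
tool_rot: [-0.607, 0.36, -0.355, 0.613]
ft_force: [0.4, 0.2, -0.1]
grip_width: 0.0195
```

```bash
python3 s.py; python3 m.py w4.png
```

```text
zyaw 29.3 eef [ 0.4271 -0.1103  0.1158] tilt [-0.002  0.012 -1.   ] ft [ 0.4  0.2 -0.1] [ 0.1  -0.06 -0.02] w 0.019459976096629472 q [-0.26  0.22 -0.34  1.01  0.01  0.8 ]
units to grasp pose [-0.001  0.002 -0.006]
wrist 1847 ztop [0.1569 0.1573 0.1579]
0.074:66/67 0.076:65/226 0.078:55/53 0.080:54/43 0.082:54/44 0.084:54/51 0.086:54/50 0.088:55/56 0.090:55/47 0.092:54/57 0.094:54/61 0.096:54/55 0.098:55/62 0.100:54/61 0.102:55/68 0.104:56/70 0.106:54/61 0.108:46/59 0.110:32/81 0.112:45/95 0.114:54/75 0.116:54/93 0.118:49/111 0.120:53/90 0.122:54/85 0.124:48/117 0.126:49/113 0.128:54/96 0.130:50/118 0.132:48/134 0.134:53/125 0.136:48/131 0.138:49/145 0.140:52/122 0.142:38/88 0.144:14/125 0.146:8/176 0.148:8/161 0.150:9/170 0.152:13/380 0.154:14/545 0.156:16/2033 0.158:14/172 
 lever 1124 157.1 0.0914
side 37 ztop [0.1556 0.1559 0.1572]

 lever 30 163.5 0.0895
scene 6 ztop [0.1433 0.1521 0.1559]

 lever 44 162.8 0.09
```

The grip is good: TCP 0.1158, groove lower edge about 0.109, slide about 33 mm. Now I push in gently.

Call:
move_arm(increments=[{"grip":1,"linear":[0,0.03,0],"twist":0},{"grip":1,"linear":[0,0.03,0],"twist":0},{"grip":1,"linear":[0,0.03,0],"twist":0},{"grip":1,"linear":[0,0.03,0],"twist":0},{"grip":1,"linear":[0,0.03,0],"twist":0}])

```text
clock: 7.05
eef_pos: [0.4274, -0.1106, 0.0866]
tool_rot: [-0.607, 0.359, -0.356, 0.613]
ft_force: [-6.8, 1.3, 30.5]
grip_width: 0.0195
```

```bash
python3 s.py; python3 m.py w5.png
```

```text
zyaw 29.2 eef [ 0.4274 -0.1106  0.0866] tilt [ 0.    0.01 -1.  ] ft [-6.8  1.3 30.5] [0.18 1.8  0.1 ] w 0.01949926643756483 q [-0.26  0.25 -0.39  0.93  0.01  0.8 ]
units to grasp pose [-0.004 -0.145 -0.006]
wrist 1966 ztop [0.128  0.1609 0.1631]
0.074:65/55 0.076:63/208 0.078:49/59 0.080:31/70 0.082:35/98 0.084:52/86 0.086:52/83 0.088:47/102 0.090:52/86 0.092:53/92 0.094:50/105 0.096:47/118 0.098:52/100 0.100:51/121 0.102:46/129 0.104:52/123 0.106:50/128 0.108:47/156 0.110:52/126 0.112:44/109 0.114:20/100 0.116:9/153 0.118:8/172 0.120:8/167 0.122:10/241 0.124:13/485 0.126:15/1370 0.128:15/1108 0.130:9/45 0.132:11/87 0.134:12/8 0.148:11/6 0.150:9/18 0.152:9/20 0.154:11/5 0.156:16/10 0.158:39/31 
 lever 1611 156.9 0.0916
side 18 ztop [0.1344 0.1553 0.1586]

 lever 33 163.4 0.09
scene 1 ztop [0.1548 0.1548 0.1548]

 lever 43 163.3 0.09
```

The force is 30 N up with an off-centre moment on the lever side. The inner edge of one finger has come down on the top of the lever near the ring, because the finger needs about 65° clearance behind the lever rather than 50°. I'll raise it, still gripping, turn it further behind the lever, and push again.

Call:
move_arm(increments=[{"grip":1,"linear":[0,-0.03,0],"twist":0},{"grip":1,"linear":[0,-0.02,0],"twist":0},{"grip":1,"linear":[0,0,0],"twist":-0.06},{"grip":1,"linear":[0,0,0],"twist":-0.06},{"grip":1,"linear":[0,0,0],"twist":-0.06}])

```text
clock: 7.7
eef_pos: [0.4274, -0.1103, 0.0973]
tool_rot: [-0.662, 0.239, -0.237, 0.669]
ft_force: [0.5, 2.2, 4.9]
grip_width: 0.0192
```

```bash
python3 s.py; python3 m.py w6.png
```

```text
zyaw 50.6 eef [ 0.4274 -0.1103  0.0973] tilt [ 0.001  0.011 -1.   ] ft [0.5 2.2 4.9] [ 0.22  0.23 -0.07] w 0.01916200785028439 q [-0.26  0.24 -0.37  0.96  0.01  0.43]
units to grasp pose [-0.004 -0.091 -0.005]
wrist 1864 ztop [0.1384 0.1387 0.1393]
0.074:62/57 0.076:61/253 0.078:51/52 0.080:48/60 0.082:50/64 0.084:50/66 0.086:50/67 0.088:50/68 0.090:35/61 0.092:28/91 0.094:44/90 0.096:50/84 0.098:45/96 0.100:45/94 0.102:49/93 0.104:49/88 0.106:42/133 0.108:48/113 0.110:49/97 0.112:44/134 0.114:46/126 0.116:49/118 0.118:44/150 0.120:47/145 0.122:47/125 0.124:26/74 0.126:11/143 0.128:7/180 0.130:7/164 0.132:7/187 0.134:12/433 0.136:13/748 0.138:14/1865 0.140:10/45 0.142:9/76 0.144:10/44 0.158:9/4 
 lever 1383 157.8 0.0914
side 16 ztop [0.1368 0.1394 0.1414]

 lever 32 162.3 0.0896
scene 0 ztop 

 lever 41 162.6 0.091
```

View pics/w6.png

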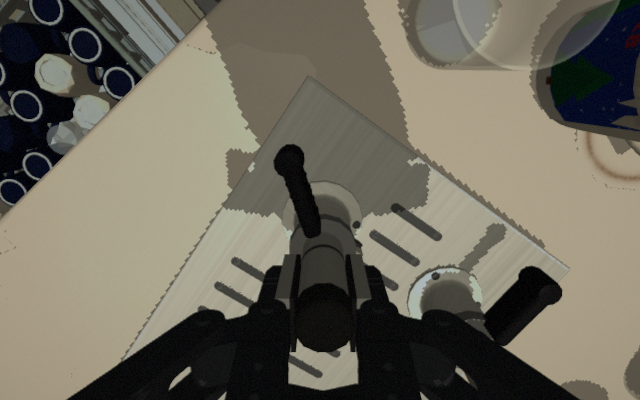

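The leg is now clear of the lever and the force is about the spring's alone. Slide is about 14.5 mm and the lever (288,160) is about 70° ahead of the finger. I push on to the mark.

Call:
move_arm(increments=[{"grip":1,"linear":[-0.002,0,-0.001],"twist":-0.03},{"grip":1,"linear":[0,0.022,0],"twist":0},{"grip":1,"linear":[0,0.022,0],"twist":0},{"grip":1,"linear":[0,0.022,0],"twist":0},{"grip":1,"linear":[0,0.014,0],"twist":0}])

```text
clock: 8.35
eef_pos: [0.4276, -0.1104, 0.0825]
tool_rot: [-0.667, 0.225, -0.225, 0.674]
ft_force: [-2.1, 2.5, 9.7]
grip_width: 0.0192
```

```bash
python3 s.py; python3 m.py w7.png
```

```text
zyaw 53.0 eef [ 0.4276 -0.1104  0.0825] tilt [ 0.003  0.009 -1.   ] ft [-2.1  2.5  9.7] [0.24 0.56 0.03] w 0.019206676834973947 q [-0.26  0.26 -0.39  0.92  0.01  0.39]
units to grasp pose [-0.005 -0.165 -0.005]
wrist 1919 ztop [0.1237 0.1245 0.1587]
0.074:57/36 0.076:52/174 0.078:34/62 0.080:46/71 0.082:47/91 0.084:43/106 0.086:47/92 0.088:48/85 0.090:45/104 0.092:43/126 0.094:48/104 0.096:45/106 0.098:43/149 0.100:48/115 0.102:45/140 0.104:43/135 0.106:47/135 0.108:42/113 0.110:16/100 0.112:7/158 0.114:7/180 0.116:7/169 0.118:10/274 0.120:11/452 0.122:13/1566 0.124:13/896 0.126:8/43 0.128:10/91 0.130:11/5 0.144:7/7 0.146:7/21 0.148:8/19 0.152:15/8 0.154:38/33 0.156:17/315 0.158:10/325 
 lever 1682 157.9 0.0913
side 8 ztop [0.1339 0.1444 0.1489]

 lever 32 163.3 0.0897
scene 0 ztop 

 lever 43 162.5 0.0898
```

The leg is at its mark: foot edge at 0.110, foot top about 0.124, groove at 0.076–0.079. I hold for a moment and watch for drift.

Call:
move_arm(increments=[{"grip":1,"linear":[0,0,0],"twist":0},{"grip":1,"linear":[0,0,0],"twist":0},{"grip":1,"linear":[0,0,0],"twist":0},{"grip":1,"linear":[0,0,0],"twist":0},{"grip":1,"linear":[0,0,0],"twist":0}])

```text
clock: 9.0
eef_pos: [0.4275, -0.1104, 0.0823]
tool_rot: [-0.665, 0.229, -0.229, 0.672]
ft_force: [-0.4, 2.1, 5.1]
grip_width: 0.0197
```

Stable. Now the sweep (positive twist is clockwise from above).

Call:
move_arm(increments=[{"grip":1,"linear":[0,0,0],"twist":0.05},{"grip":1,"linear":[0,0,0],"twist":0.05},{"grip":1,"linear":[0,0,0],"twist":0.05},{"grip":1,"linear":[0,0,0],"twist":0.05},{"grip":1,"linear":[0,0,0],"twist":0.04}])

```text
clock: 9.5
eef_pos: [0.4272, -0.1109, 0.0823]
tool_rot: [-0.586, 0.392, -0.391, 0.592]
ft_force: [-1.1, 1.4, 4.5]
grip_width: 0.0196
```

```bash
python3 s.py; python3 m.py w8.png
```

```text
zyaw 22.8 eef [ 0.4272 -0.1109  0.0823] tilt [ 0.002  0.008 -1.   ] ft [-1.1  1.4  4.5] [0.16 0.37 0.14] w 0.019566715276137694 q [-0.26  0.26 -0.39  0.92  0.01  0.91]
units to grasp pose [-0.004 -0.166 -0.004]
wrist 1916 ztop [0.1236 0.1564 0.159 ]
0.074:63/36 0.076:56/178 0.078:39/83 0.080:53/83 0.082:53/80 0.084:47/111 0.086:53/91 0.088:54/90 0.090:48/119 0.092:48/108 0.094:54/97 0.096:50/121 0.098:47/128 0.100:53/119 0.102:51/129 0.104:48/152 0.106:54/131 0.108:43/96 0.110:18/114 0.112:8/148 0.114:8/179 0.116:8/166 0.118:11/306 0.120:13/465 0.122:15/1789 0.124:15/607 0.126:10/46 0.128:11/85 0.130:11/6 0.144:10/13 0.146:9/18 0.148:9/16 0.150:14/5 0.152:16/6 0.154:41/44 0.156:22/353 0.158:11/316 
 lever 1703 144.7 0.0917
side 27 ztop [0.1457 0.148  0.1505]

 lever 28 149.5 0.0897
scene 4 ztop [0.1238 0.1239 0.124 ]

 lever 37 149.5 0.0903
```

The lever is following (about 162° to 149°) and the leg is steady at its mark. Continuing.

Call:
move_arm(increments=[{"grip":1,"linear":[0,0,0],"twist":0.05},{"grip":1,"linear":[0,0,0],"twist":0.05},{"grip":1,"linear":[0,0,0],"twist":0.05},{"grip":1,"linear":[0,0,0],"twist":0.05},{"grip":1,"linear":[0,0,0],"twist":0.04}])

```text
clock: 10.15
eef_pos: [0.4267, -0.1108, 0.0823]
tool_rot: [-0.469, 0.528, -0.525, 0.474]
ft_force: [-0.6, 1.9, 6.1]
grip_width: 0.0198
```

```bash
python3 s.py; python3 m.py w9.png | grep -v 0.074
```

```text
zyaw -6.3 eef [ 0.4267 -0.1108  0.0823] tilt [ 0.002  0.007 -1.   ] ft [-0.6  1.9  6.1] [0.23 0.33 0.18] w 0.0197627695902271 q [-0.26  0.26 -0.4   0.92  0.01  1.42]
units to grasp pose [-0.001 -0.166 -0.003]
wrist 1859 ztop [0.1235 0.124  0.1585]
 lever 1702 114.3 0.0912
side 18 ztop [0.1228 0.1231 0.1233]

scene 19 ztop [0.1227 0.1228 0.123 ]

 lever 37 117.5 0.0897
```

Call:
move_arm(increments=[{"grip":1,"linear":[0,0,0],"twist":0.04},{"grip":1,"linear":[0,0,0],"twist":0.04},{"grip":1,"linear":[0,0,0],"twist":0.04},{"grip":1,"linear":[0,0,0],"twist":0.04},{"grip":1,"linear":[0,0,0],"twist":0.04}])

```text
clock: 10.8
eef_pos: [0.4255, -0.1113, 0.0823]
tool_rot: [-0.35, 0.616, -0.612, 0.351]
ft_force: [-1.5, 1.1, 6.4]
grip_width: 0.0198
```

```bash
python3 s.py; python3 m.py w10.png | grep -v 0.074
```

```text
zyaw -30.6 eef [ 0.4255 -0.1113  0.0823] tilt [-0.001  0.005 -1.   ] ft [-1.5  1.1  6.4] [-0.08  0.72  0.6 ] w 0.019763220765745774 q [-0.26  0.26 -0.4   0.92  0.    1.85]
units to grasp pose [-0.004 -0.166  0.001]
wrist 2012 ztop [0.1241 0.1575 0.1596]
 lever 1398 102.9 0.0913
side 15 ztop [0.1228 0.1231 0.1233]

scene 27 ztop [0.1228 0.1309 0.1568]

 lever 28 106.9 0.0901
```

View pics/w10.png

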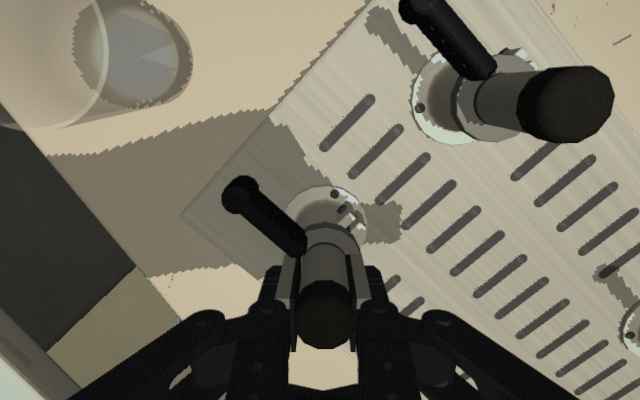

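The lever (240,192)–(300,245) now lies parallel to the neighbour's closed lever, and the yaw moment has risen to 0.6 N m, so it is at its stop. I'll give one more small push, hold, then compare the two lever angles and check the glasses.

Call:
move_arm(increments=[{"grip":1,"linear":[0,0,0],"twist":0.03},{"grip":1,"linear":[0,0,0],"twist":0.02},{"grip":1,"linear":[0,0,0],"twist":0.01},{"grip":1,"linear":[0,0,0],"twist":0},{"grip":1,"linear":[0,0,0],"twist":0}])

```text
clock: 11.45
eef_pos: [0.4253, -0.1125, 0.0829]
tool_rot: [0.312, -0.635, 0.635, -0.31]
ft_force: [0.5, 2.6, 5.0]
grip_width: 0.0197
```

```bash
python3 s.py; python3 m.py w11.png | grep -v 0.074; python3 - <<'E'
from h import *
z=np.load("w.npz");P=z["P"];im=z["im"]
for c in([.426,-.111],[.522,-.086]):
    r=np.linalg.norm(P[...,:2]-c,axis=-1)
    l=(P[...,2]>.085)&(P[...,2]<.094)&(r<.058)&(r>.026)&(im.max(2)<70)&(P[...,1]>c[1]+.01)
    q=P[l][:,:2].astype(np.float32)
    if len(q)>20: v=cv2.fitLine(q,cv2.DIST_HUBER,0,.01,.01).ravel();print(c,len(q),np.degrees(np.arctan2(v[1],v[0]))%180, q.mean(0))
for n in("side","scene"):
    A=np.load(n+".npz")["P"];im,d,B,_,_=cam(n)
    for nm,c in(("gl",(.384,.017)),("mug",(.47,.05)),("gr",(.571,-.44))):
        f=lambda P:P[(np.linalg.norm(P[...,:2]-c,axis=-1)<.06)&(P[...,2]>.075)&(P[...,2]<.1)]
        a,b=f(A),f(B);print(n,nm,len(a),len(b),np.nanmedian(a,0).round(4) if len(a) else"",np.nanmedian(b,0).round(4) if len(b) else"")
    if n=="side": cv2.imwrite("pics/end.png",cv2.resize(im[150:300,220:420],(800,600)))
E
```

```text
zyaw -37.8 eef [ 0.4253 -0.1125  0.0829] tilt [-0.003 -0.002 -1.   ] ft [0.5 2.6 5. ] [-0.28  0.56  0.54] w 0.01970354467158666 q [-0.26  0.25 -0.4   0.92 -0.    1.97]
units to grasp pose [-0.008 -0.163 -0.002]
wrist 2180 ztop [0.1575 0.1593 0.1608]
 lever 1367 102.8 0.0916
side 9 ztop [0.123  0.1231 0.1231]

scene 26 ztop [0.1233 0.1237 0.1241]

 lever 28 108.4 0.0907
[0.426, -0.111] 1679 105.43095 [ 0.41698942 -0.07037695]
[0.522, -0.086] 1357 116.57399 [ 0.5129256  -0.05237736]
side gl 276 130 [0.3843 0.0082 0.0869] [ 0.3692 -0.0005  0.085 ]
side mug 222 30 [0.4687 0.0738 0.0831] [0.4918 0.0701 0.0856]
side gr 682 688 [ 0.5688 -0.4474  0.095 ] [ 0.5692 -0.4476  0.0949]
scene gl 2 375 [0.4157 0.0184 0.0967] [0.3858 0.0147 0.0872]
scene mug 246 187 [0.4726 0.0696 0.0838] [0.4493 0.0622 0.0851]
scene gr 534 531 [ 0.5622 -0.4433  0.0948] [ 0.5623 -0.4436  0.0948]
```

View pics/end.png

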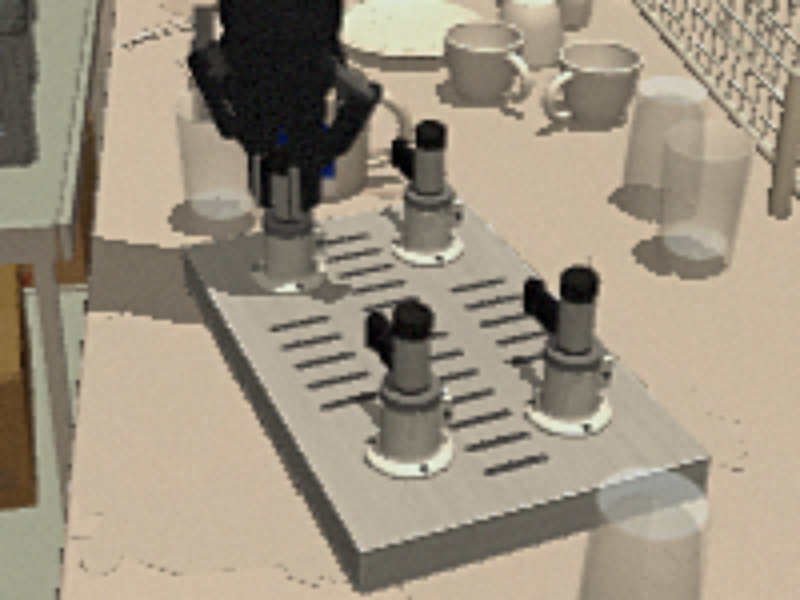

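The end view shows the leg gripped and its lever closed. The glasses and mug are upright, and the right glass reads the same as at the start. One last check of the groove and foot edge from the last wrist cloud, then I hand in.

```bash
python3 - <<'E'
from h import *
z=np.load("w.npz");P=z["P"];im=z["im"];r=np.linalg.norm(P[...,:2]-[.4262,-.111],axis=-1)
for a in list(np.arange(.074,.084,.001))+list(np.arange(.105,.114,.001)):
    b=(r<.0125)&(abs(P[...,2]-a)<.0005);print("%.3f:%d"%(a,im[b].mean() if b.any() else -1),end=" ")
t=P[(r<.008)&(P[...,2]>.115)&(P[...,2]<.135)];print("top",np.median(t[:,2]),np.percentile(t[:,2],90))
f=-.0005<0
if abs(np.median(t[:,2])-.124)<.003: bot.job_done();print("handed in",bot.get_obs()["clock"])
E
```

```text
0.074:68 0.075:68 0.076:65 0.077:36 0.078:35 0.079:50 0.080:56 0.081:61 0.082:61 0.083:58 0.084:54 0.105:59 0.106:61 0.107:60 0.108:55 0.109:44 0.110:29 0.111:17 0.112:10 0.113:9 0.114:10 top 0.12342368560858372 0.12408124789159394
the job is handed in; nothing more can be done
the job is handed in; nothing more can be done
```

I set the near-left leg to its mark, swept its cam lever closed with the gripping fingers, and handed in at about 12 s still gripping the leg. No verdict came back.

**On the way:** The first grip was too high and was redone twice before any pushing. On the first push a finger came down on top of the lever, with about 30 N upward. I raised the hand, turned it further behind the lever, and pushed to the mark cleanly.

**Last checks:**
- **Leg:** the foot top is at z ≈ 0.1235–0.124 m, and 0.124 is the mark. The groove shows at 0.077–0.079, just above the ring at 0.076. The slide is therefore within about 1 mm of the mark.
- **Grip:** the finger opening is 19.7 mm on the 20 mm tube.
- **Lever:** it reads 103–108° depending on the camera, against about 104.5° for closed. It did not move when I turned the hand a further 7°, and the moment stayed near 0.55 N m, so I take it to be at its stop.
- **Lever comparison that disagreed:** the line fit on the neighbouring locked lever gave 117°. I put that down to its foot being included in the fit, and did not check it.
- **Glasses and mug:** the right glass reads unchanged. The left glass and mug look upright and in place, but the arm partly hid them, so their point medians could not be compared.

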